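Re-tension the quick-release case vice and lock it

TASK

The pocket-watch case ring sits loose in the quick-release vice because its adjusting nut is too slack. Swing the cam lever fully open first, then push the arm of the adjusting nut round until it stands in line with the small pointer beside it (which stays as it is set), and swing the lever fully shut again so that the ring is clamped. Leave the ring lying flat in its seat and do not disturb the loupe case, the parts tray or the tweezers.

Things in the scene. Friction and masses are not known exactly. Their poses are not given: they have to be found in the camera images.
- clamp_base: the vice, fixed to the bench: dark base plate 215 x 70 x 12 mm (local x -88 to +127 mm, y -35 to +35) with bed, jaws and tail post up to 65 mm high. Origin on the bench surface under the middle of the ring's seat; z up; its x axis runs along the vice from the cam lever end (-x, nearer the robot) to the adjusting-nut end (+x); y to the left. It stands turned 0.1 to 0.55 rad about z
- lever_pin (a point): vertical pivot pin of the cam lever, at (-74, 0, 36) mm in the vice's frame
- clamp_lever (a joint): angle of the cam lever (rad): 0 = shut, lever pointing to the vice's +y (left) side; it swings level, counter-clockwise seen from above, to its stop at 1.6, where it points along the vice's -x, towards the robot. Stiff (0.2 N m, about 2.5 N at the end): it stays where it is left. Opening it draws the V jaw back from the ring (6 mm a radian); shutting it pushes the V jaw and ring back towards the pad
- lever_end (a point): middle of the black paddle at the end of the lever, 95 mm from the pin, 40 mm above the bench. The lever is 115 mm long; paddle 13 mm thick, 34 mm long, from 28 to 52 mm above the bench; the lever between is 11 mm thick and 30 to 46 mm above the bench. Nothing lies under it beyond 35 mm from the vice's x axis
- nut_axis (a point): middle of the adjusting nut (32 mm across), 50 mm above the bench, at (107, 0, 50) mm in the vice's frame; the nut turns about a level axis along the vice's x
- clamp_nut (a joint): angle of the adjusting nut's arm (rad): 0 = upright, negative = leaning to the vice's +y (left), positive = leaning to -y (right). Range -1.0 to 0.75. Pushing it to the right tightens: it moves the pad 8 mm a radian towards the ring (it may shift the ring a few mm on the bed while the lever is open; shutting the lever seats it again). Stiff (0.25 N m, about 3 N at the ball): stays where it is left. It starts leaning left by 0.45 to 0.8
- nut_arm_end (a point): centre of the black ball (18 mm) at the end of the nut's arm, 98 mm from the nut's axis; the arm is a round 10 mm bar. Its z axis points out along the arm
- clamp_pointer (a joint): angle of the setting pointer, same axis and sense as clamp_nut (0 = upright, positive = leaning to -y); it is set between 0 and 0.45 and is very stiff (4 N m). Only ever shows the setting; not to be moved
- pointer_tip (a point): near the tip of the pointer, a flat 10 mm wide steel finger, 50 mm from the nut's axis (it ends at 55 mm), 16 mm nearer the lever end than the nut's arm. Its z axis points out along the pointer
- clamp_pad: sprung steel pad (44 mm wide, 16 mm high) of the nut-side jaw, on the +x side of the ring. Origin under the middle of its face, at bench height. Its spring gives 2 N per mm
- case_ring: plain steel watch case ring, 60 mm outside, 46 mm inside, 14 mm high, lying flat on the bed between the V jaw and the pad; origin at the centre of its underside
- seat (a point): centre of the ring's seat on the bed, 44 mm above the bench
- loupe_case: bystander: oval black case 44 x 54 x 20 mm, in front of the press; origin under its centre
- parts_tray: bystander: round divided tray, 93 mm, 15 mm high, beyond the press; origin under its centre
- tweezers: bystander: steel tweezers 118 mm long lying at the left; origin under their centre

How it is judged:
By the outcome, as a careful person would: the job done as asked, in the order asked, and still so for the second after the job is handed in, with the robot touching nothing.
It also fails if it takes over 64 s, if anything falls off the work surface, if the arm or the gripper's body presses on something with over 40 N, if the wrist force passes 120 N, or if a joint passes its speed limit or range.

ROBOT

A 6-joint arm with a two-finger parallel gripper is mounted at the origin on a cart in front of the work surface, level with it; the furniture and walls round the work are solid. World frame = base frame: x ahead of the robot, y to its left, z up, the work surface at z = 0. Lengths are in mm, angles in rad, forces in N, time in s.
With the tool pointing down it reaches from about 325 to 900 mm from the base axis. Payload 6.1 kg.
Tool frame: the origin (TCP) lies at the very end of the fingers, on their centre line; the grasp point (between the pads) lies 19 mm behind it; z points along the fingers, y is the line along which they close (so a half turn about z gives the same grasp; the last joint's range is limited). The gripper opens to 87 mm and grips with 3 to 60 N. Pads are 19 mm wide; open, the fingers measure 117 mm over their backs; the gripper's body (75 mm by 190 mm) begins 51 mm behind the grasp point.
Start: joints at [-1.439, 0.22, 1.526, -0, 1.395, -0.126], TCP at [159.339, -604.34, 199.338] pointing down, gripper open.
Joint ranges: [-2.98, 2.98], [-0.91, 2.08], [0.09, 2.57], [-1.24, 4.39], [0.2, 2.65], [-2.68, 2.68]. Speed limits (rad/s): [2.57, 2.57, 3.01, 3.14, 3.14, 3.14].

INTERFACE

Orientations are given as a unit quaternion [w, x, y, z].
In Python, from station import robot gives the robot as it stands. The module is installed in compiled form; this text tells all that it offers.
- The arm moves only by the shell command python3 -m jog 'ROWS' [FORCE]. ROWS is JSON, a list of rows, each a list of 3 entries, a list of its own where there are three numbers: the shift along the tool's x, y, z scaled (see below), then the turn, a rotation vector about the tool's x, y, z scaled (see below), then the closure, from 0 (fully open) to 1 (shut). A call has 1 to 20 rows; each row is the pose to reach, as a shift and turn from the pose commanded when the call began, along the tool's axes at that moment; what a row does not reach only later rows make up. The controller multiplies each number of a shift by 250 mm and each number of a turn by 45 degrees. A row lasts 1/8 s, in which the tool goes at most 62.5 mm and 10.7 degrees, less where a joint would pass 70% of its speed; a pose out of reach is approached as far as the arm can. A call with a number of a shift or a turn outside -1 to 1 is refused whole. A call with a gripper value outside its range is refused whole. The fingers move at their own pace and stop on an object; FORCE is the grip in N (left out, the last holds). Time passes only in rows, so rows that repeat a pose let the fingers close. It gives the time, the measured TCP pose, the force, the opening and the grip force at its end, in the units of the state.
- robot.state(): the state, without advancing time (a new reading comes with each control period).
- robot.read_camera(name): name is "scene" or "side" or "wrist"; returns (picture, depth): 420x560x3 uint8, red, green, blue; 420x560 float32, mm along the optical axis (not along the pixel's ray), 0 where there is no reading.
- robot.camera_info(name): a dict with "fx", "fy", "cx", "cy" (pixels), "R" (3x3) and "t" (3): a world point X has camera coordinates R X + t; the wrist camera has in their place "mount" (4x4, takes a point from camera to tool coordinates, whose origin is the TCP and whose axes are the flange's). Camera axes: x right, y down, z forward; pixel columns grow to the right and rows downward; lengths in mm; the calibration is good to about 2 mm. A picture is of the moment at which its call begins: read the wrist's pose just before it. camera_info takes no time and is no camera call.
- robot.job_done(): hands the job in; it is judged then, once.
The state is a dict: "t": time; "qpos": joint angles; "qd": joint speeds; "tau": joint torques, N m; "ee_pos": TCP position; "orientation": TCP orientation; "force": force on the tool from outside, world axes, zero at the start; "ft_torque": the same for the moment, N m; "opening": finger opening in mm; "gripper_force": force on a finger pad.
Only numpy, scipy, OpenCV 4.12 (cv2) and the standard library are available. Lean on these libraries where they do the work, as an engineer would, in place of code of your own. Each camera call takes 0.05 s, during which the arm holds its last target. There are 200 camera calls.

## Working session

There is one attempt and no reset: what is moved stays moved. The work goes in short steps, Python scripts to look and compute and a shell command to move; the robot and the scene stay as the last step left them, time stands still between calls to the robot, and variables do not carry over. Pictures are saved under pics/ and viewed, at most 10 in all, crops included, and the job is handed in when it is done.

```bash
mkdir -p pics
cat > h.py <<'E'
import numpy as np, cv2
from station import robot
from scipy.spatial.transform import Rotation as Rot
def cam(name):
    s=robot.state(); p,d=robot.read_camera(name); i=robot.camera_info(name)
    if 'R' in i: R=np.array(i['R']);t=np.array(i['t']); Rw=R.T; o=-R.T@t
    else:
        M=np.array(i['mount']); q=s['orientation']; Rt=Rot.from_quat([q[1],q[2],q[3],q[0]]).as_matrix()
        Rw=Rt@M[:3,:3]; o=Rt@M[:3,3]+np.array(s['ee_pos'])
    return p,d,i,Rw,o
def cloud(d,i,Rw,o):
    v,u=np.mgrid[:d.shape[0],:d.shape[1]]
    c=np.stack([(u-i['cx'])/i['fx']*d,(v-i['cy'])/i['fy']*d,d],-1)
    return c@Rw.T+o
def save(n,p): cv2.imwrite('pics/'+n+'.png',p[:,:,::-1])
E
python3 - <<'E'
from h import *
for n in('scene','side'):
    p,d,i,Rw,o=cam(n); save(n+'0',p); np.savez(n+'0.npz',p=p,d=d,X=cloud(d,i,Rw,o)); print(n,o.round(),Rw[:,2].round(2),i['fx'])
s=robot.state();print(s)
E
```

```text
scene [-10. 533. 711.] [ 0.62 -0.3  -0.72] 422.89859620488585
side [ 383. -328.  687.] [ 0.17  0.71 -0.69] 404.59351228737677
{'t': 0.1, 'qpos': array([-1.43913447e+00,  2.21174034e-01,  1.52750477e+00, -1.98033954e-05,
        1.39469913e+00, -1.26085863e-01]), 'qd': array([ 0.00061946, -0.00268325, -0.00177697,  0.00090118, -0.00024778,
       -0.00213144]), 'tau': array([ 1.42998968e-03, -4.95945740e+01, -3.88519049e+01,  7.00193457e-02,
        5.14937995e-02, -5.40342580e-05]), 'ee_pos': array([ 159.23218212, -603.74842584,  198.32583618]), 'orientation': array([-8.92606311e-04,  9.91706632e-01,  1.28519098e-01, -1.22356408e-05]), 'force': array([ 0.16706369, -0.51164839,  0.21200158]), 'ft_torque': array([-0.05947318, -0.01445825, -0.03210866]), 'gripper_force': 0.0, 'opening': 87.0928696452807}
```

View pics/scene0.png

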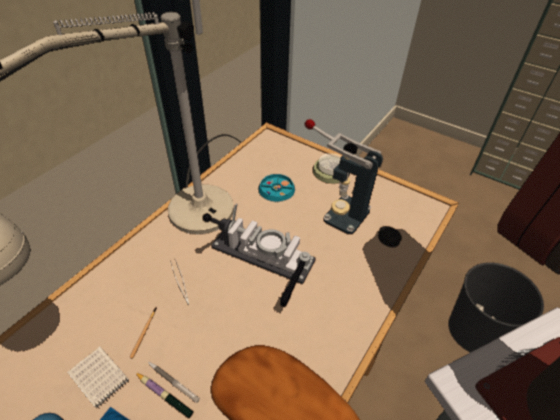

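View pics/side0.png

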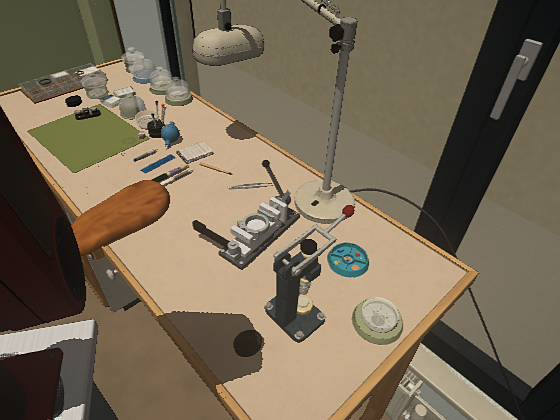

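The scene view shows the vice from lever pin at about (305,262) to the nut at (225,228), with the paddle at (288,297) and the nut ball at (207,217). The lamp post stands just beyond the nut and the press is to the right. In the side view the paddle is at (200,228), the ball at (266,163) and the press at (295,290).

Run:
```python
from h import *
def roi(n,u0,u1,v0,v1):
    z=np.load(n+'0.npz'); return z['p'][v0:v1,u0:u1].reshape(-1,3).astype(int), z['X'][v0:v1,u0:u1].reshape(-1,3)
A=[]
for n,b in(('scene',(200,320,200,310)),('side',(190,305,155,272))):
    p,X=roi(n,*b); g=p.max(1)
    m=(X[:,2]>7)&(X[:,2]<17)&(g<90); Q=X[m]
    print(n,m.sum()); A.append(Q)
    r=cv2.minAreaRect(Q[:,:2].astype(np.float32)); print('base rect',r)
    m=(X[:,2]>25)&(X[:,2]<58)&(g<60); Q=X[m]; print('dark 25-58',len(Q))
    m2=(X[:,2]>100)&(X[:,2]<165)&(g<70);print('ball?',m2.sum(),np.median(X[m2],0).round(1),X[m2].min(0).round(),X[m2].max(0).round())
    lo=Q[Q[:,0]<np.percentile(Q[:,0],40)]; print(' paddle-ish',lo.min(0).round(),lo.max(0).round(),np.median(lo,0).round(1))
Q=np.vstack(A); print(cv2.minAreaRect(Q[:,:2].astype(np.float32)))
# spots
for n,pts in(('scene',[(288,297),(305,262),(207,217),(270,242),(280,186),(390,236),(355,190),(198,200),(340,207)]),('side',[(200,228),(266,163),(256,226),(325,195),(350,211),(348,259),(295,290),(309,247),(247,342),(325,180)])):
    z=np.load(n+'0.npz')
    for u,v in pts: print(n,(u,v),z['X'][v,u].round(),z['p'][v,u])
for n,b in(('scene',(190,330,190,320)),('side',(180,320,140,280))):
    z=np.load(n+'0.npz'); c=z['p'][b[2]:b[3],b[0]:b[1]]; save('c_'+n,cv2.resize(c,None,fx=4,fy=4,interpolation=cv2.INTER_CUBIC))
```

```text
scene 796
base rect ((508.83367919921875, 308.26910400390625), (219.75466918945312, 85.34319305419922), 38.35564422607422)
dark 25-58 366
ball? 70 [531.2 409.3 132.7] [525. 390. 101.] [547. 418. 138.]
 paddle-ish [352. 303.  33.] [378. 340.  55.] [361.8 327.7  50.5]
side 643
base rect ((420.8965148925781, 432.85845947265625), (218.17233276367188, 385.312255859375), 33.99547576904297)
dark 25-58 315
ball? 96 [537.9 401.3 129.4] [486.  71. 100.] [553. 414. 165.]
 paddle-ish [355. 300.  32.] [381. 337.  55.] [368.2 317.2  48.5]
((419.8439636230469, 432.3922424316406), (223.4573516845703, 380.3414306640625), 35.65298080444336)
scene (288, 297) [361. 322.  46.] [ 8 11 11]
scene (305, 262) [420. 255.  44.] [65 59 55]
scene (207, 217) [529. 411. 135.] [27 25 24]
scene (270, 242) [496. 296.  42.] [222 207 196]
scene (280, 186) [674. 187.   8.] [125  98  81]
scene (390, 236) [420.  46.  21.] [14 12 11]
scene (355, 190) [507.  93. 101.] [18 22 22]
scene (198, 200) [669. 394.  48.] [187 164 132]
scene (340, 207) [536. 102.  27.] [193 172 143]
side (200, 228) [369. 312.  49.] [50 42 35]
side (266, 163) [535. 403. 137.] [47 40 35]
side (256, 226) [491. 297.  46.] [214 206 197]
side (325, 195) [676. 371.  44.] [149 137 114]
side (350, 211) [629. 139. 212.] [108  42  36]
side (348, 259) [677. 196.   6.] [154 122  89]
side (295, 290) [517.  66. 114.] [45 44 38]
side (309, 247) [542.  89. 194.] [42 38 32]
side (247, 342) [426.  39.  19.] [40 34 28]
side (325, 180) [674. 380.  83.] [116 111 100]
```

View pics/c_side.png

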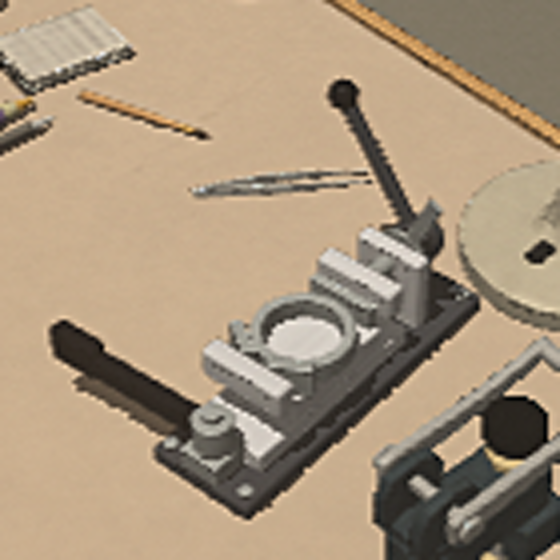

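Run:
```python
from h import *
A=[];B=[]
for n in('scene','side'):
    z=np.load(n+'0.npz'); X=z['X'].reshape(-1,3); g=z['p'].reshape(-1,3).max(1)
    k=np.hypot(X[:,0]-505,X[:,1]-305)<130
    Q=X[k&(X[:,2]>7)&(X[:,2]<16)&(g<100)]
    # lever-free, press-free
    c=cv2.minAreaRect(Q[:,:2].astype(np.float32)); print(n,len(Q),c); A.append(Q)
    for hi in (30,45): 
        pass
    L=X[k&(X[:,2]>62)&(X[:,2]<150)&(g<75)]; print(' arm pts',len(L)); B.append(L)
Q=np.vstack(A)
H=Q[:,:2]
best=[]
for yaw in np.arange(.1,.65,.025):
    R=np.array([[np.cos(yaw),np.sin(yaw)],[-np.sin(yaw),np.cos(yaw)]]); W=H@R.T
    a=np.percentile(W,[1,99],axis=0); best.append((round(yaw,3),*(a[1]-a[0]).round(1),*( (R.T@((a[0]+a[1])/2-[19.5,0])).round(1))))
for b in best[8:]: print(b)
```

```text
scene 792 ((508.6348876953125, 308.11181640625), (220.2616424560547, 85.34319305419922), 38.355648040771484)
 arm pts 144
side 648 ((516.9410400390625, 302.393310546875), (234.06466674804688, 70.2468490600586), 31.660184860229492)
 arm pts 168
(np.float64(0.3), np.float64(213.0), np.float64(134.6), np.float64(483.8), np.float64(303.4))
(np.float64(0.325), np.float64(213.4), np.float64(130.7), np.float64(483.9), np.float64(303.0))
(np.float64(0.35), np.float64(213.9), np.float64(126.8), np.float64(484.0), np.float64(302.5))
(np.float64(0.375), np.float64(214.4), np.float64(122.9), np.float64(484.2), np.float64(302.1))
(np.float64(0.4), np.float64(214.9), np.float64(118.9), np.float64(484.5), np.float64(301.7))
(np.float64(0.425), np.float64(215.1), np.float64(114.8), np.float64(484.9), np.float64(301.3))
(np.float64(0.45), np.float64(215.3), np.float64(110.6), np.float64(485.2), np.float64(300.9))
(np.float64(0.475), np.float64(215.3), np.float64(106.3), np.float64(485.5), np.float64(300.4))
(np.float64(0.5), np.float64(215.2), np.float64(102.0), np.float64(485.8), np.float64(300.0))
(np.float64(0.525), np.float64(214.8), np.float64(97.5), np.float64(486.0), np.float64(299.6))
(np.float64(0.55), np.float64(214.4), np.float64(93.0), np.float64(486.3), np.float64(299.2))
(np.float64(0.575), np.float64(214.3), np.float64(88.7), np.float64(486.6), np.float64(298.9))
(np.float64(0.6), np.float64(214.1), np.float64(84.7), np.float64(487.0), np.float64(298.6))
(np.float64(0.625), np.float64(213.5), np.float64(80.4), np.float64(487.3), np.float64(298.3))
```

View pics/c_scene.png

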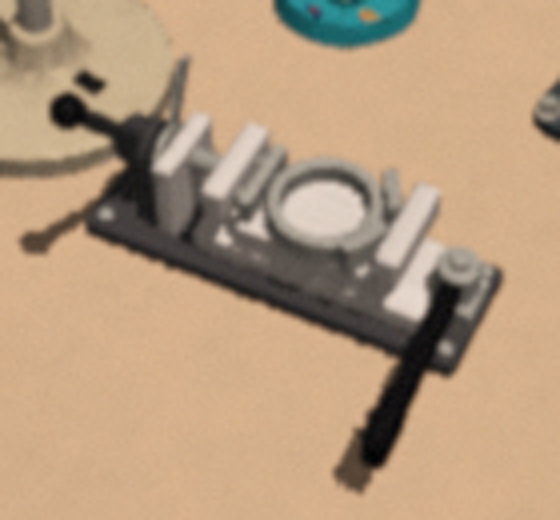

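The crops show the plate corners clearly: in the scene crop (92,222), (450,362) and (500,268), in the side crop (155,448), (248,505) and (478,292). Paddle end, pin, ball and pointer are visible too. I'll cast rays onto their known heights.

```bash
cat >> h.py <<'E'
def ray(n,u,v,z):
    i=robot.camera_info(n);R=np.array(i['R']);o=-R.T@np.array(i['t'])
    d=R.T@np.array([(u-i['cx'])/i['fx'],(v-i['cy'])/i['fy'],1]); return o+d*(z-o[2])/d[2]
def ray2(a,b):
    M=[];r=[]
    for n,u,v in(a,b):
        i=robot.camera_info(n);R=np.array(i['R']);o=-R.T@np.array(i['t'])
        d=R.T@np.array([(u-i['cx'])/i['fx'],(v-i['cy'])/i['fy'],1]);d/=np.linalg.norm(d);P=np.eye(3)-np.outer(d,d);M.append(P);r.append(P@o)
    return np.linalg.lstsq(np.vstack(M),np.hstack(r),rcond=None)[0]
E
python3 - <<'E'
from h import *
S=lambda x,y:('scene',190+x/4,190+y/4)
D=lambda x,y:('side',180+x/4,140+y/4)
loc=[];w=[]
for f,x,y,l in((S,92,222,(127,35)),(S,450,362,(-88,35)),(S,500,268,(-88,-35)),(D,155,448,(-88,35)),(D,248,505,(-88,-35)),(D,478,292,(127,-35))):
    p=ray(*f(x,y),12); print(l,p.round(1)); loc.append(l); w.append(p[:2])
loc=np.array(loc,float);w=np.array(w)
Rm,_=Rot.align_vectors(np.c_[w-w.mean(0),np.zeros(6)],np.c_[loc-loc.mean(0),np.zeros(6)])
yaw=Rm.as_euler('xyz')[2]; R2=Rm.as_matrix()[:2,:2]; o=w.mean(0)-R2@loc.mean(0)
print('yaw',yaw,'origin',o,'resid',(w-loc@R2.T-o).round(1).tolist())
np.savez('vice.npz',R=R2,o=o,yaw=yaw)
def tol(p): return np.r_[R2.T@(p[:2]-o),p[2]].round(1)
ball=ray2(S(68,110),D(344,95)); print('ball',ball.round(1),tol(ball))
b=tol(ball); print('nut ang',-np.arctan2(b[1],b[2]-50))
tip=ray2(S(184,62),D(434,205)); t=tol(tip);print('tip',tip.round(1),t,-np.arctan2(t[1],t[2]-50))
pad=ray2(S(375,462),D(62,325)); print('paddle end',pad.round(1),tol(pad))
print('pin',tol(ray(*S(460,262),52)),tol(ray(*D(215,415),52)))
print('ring',tol(ray(*S(324,205),58)),tol(ray(*D(304,330),58)))
E
```

```text
(127, 35) [560.7 400.   12. ]
(-88, 35) [401.8 268.4  12. ]
(-88, -35) [443.1 217.2  12. ]
(-88, 35) [402.2 267.7  12. ]
(-88, -35) [445.8 218.   12. ]
(127, -35) [608.7 353.4  12. ]
yaw 0.6964690200185899 origin [489.56003851 297.92396583] resid [[-3.9, -6.3], [2.2, 0.1], [-1.4, 2.5], [2.6, -0.6], [1.3, 3.4], [-0.7, 0.9]]
ball [536.  409.9 128.3] [107.4  56.1 128.3]
nut ang -0.6216977108935838
tip [572.7 338.8  98. ] [ 90. -22.  98.] 0.4297622790966885
paddle end [355.8 337.9  42.7] [-76.9 116.4  42.7]
pin [-76.6   3.4  52. ] [-73.6  -2.3  52. ]
ring [-2.5  3.8 58. ] [ 0.2 -2.3 58. ]
```

```bash
cat >> h.py <<'E'
def units(*pts, vice=True):
    s=robot.state(); q=s['orientation']; Rt=Rot.from_quat([q[1],q[2],q[3],q[0]]).as_matrix(); V=np.load('vice.npz')
    for p in pts:
        p=np.array(p,float)
        w=np.r_[V['R']@p[:2]+V['o'],p[2]] if vice else p
        print(w.round(),(Rt.T@(w-s['ee_pos'])/250).round(3).tolist())
    yt=float(V['yaw'])-np.arctan2(Rt[1,0],Rt[0,0]); print('t',s['t'],'turn z',round(-yt/(np.pi/4),3),'F',s['force'].round(1))
E
python3 -m jog '[[[0.38,-0.42,-0.16],[0,0,-0.56],1],[[0.766,-0.849,-0.16],[0,0,-0.56],1],[[0.766,-0.849,-0.16],[0,0,-0.56],1],[[0.766,-0.849,-0.16],[0,0,-0.56],1],[[0.766,-0.849,-0.16],[0,0,-0.56],1],[[0.766,-0.849,-0.16],[0,0,-0.56],1]]' 20
python3 -c "
from h import *
units((420,-110,250),vice=False)"
```

```text
t: 0.85
ee_pos: [291.5, -348.4, 239.6]
orientation: [0.0, 0.939, 0.344, 0.0]
force: [0.6, 0.4, 0.1]
opening: 34.8
gripper_force: 0.0
[ 420. -110.  250.] [1.008, -0.397, -0.041]
t 0.85 turn z 0.006 F [0.6 0.4 0.1]
```

```bash
python3 -m jog '[[[0.99,-0.4,-0.04],[0,0,0],1],[[0.99,-0.4,-0.04],[0,0,0],1],[[0.99,-0.4,-0.04],[0,0,0],1],[[0.99,-0.4,-0.04],[0,0,0],1],[[0.99,-0.4,-0.04],[0,0,0],1]]'
python3 -c "
from h import *
units((400,130,250),vice=False)"
```

```text
t: 1.48
ee_pos: [416.9, -112.6, 249.2]
orientation: [-0.0, 0.939, 0.343, 0.0]
force: [0.4, -0.8, -0.7]
opening: 0.9
gripper_force: 0.0
[400. 130. 250.] [0.574, -0.785, -0.003]
t 1.475 turn z 0.006 F [ 0.4 -0.8 -0.7]
```

```bash
python3 -m jog '[[[0.574,-0.785,0],[0,0,0],1],[[0.574,-0.785,0],[0,0,0],1],[[0.574,-0.785,0],[0,0,0],1],[[0.574,-0.785,0],[0,0,0],1],[[0.574,-0.785,0],[0,0,0],1]]'
python3 - <<'E'
from h import *
p,d,i,Rw,o=cam('wrist'); save('w1',p); print(np.array(i['mount']).round(2))
units((-45,92,250),(-45,92,32))
E
```

```text
t: 2.1
ee_pos: [399.3, 130.5, 248.9]
orientation: [-0.0, 0.939, 0.345, -0.0]
force: [0.5, -0.1, 0.2]
opening: 0.5
gripper_force: 0.0
[[   0.     -0.96   -0.29   78.22]
 [   1.      0.      0.     -1.35]
 [  -0.     -0.29    0.96 -186.19]
 [   0.      0.      0.      1.  ]]
[396. 340. 250.] [0.533, -0.654, -0.005]
[396. 340.  32.] [0.534, -0.654, 0.867]
t 2.15 turn z 0.006 F [-0.8 -0.3 -0.1]
```

View pics/w1.png

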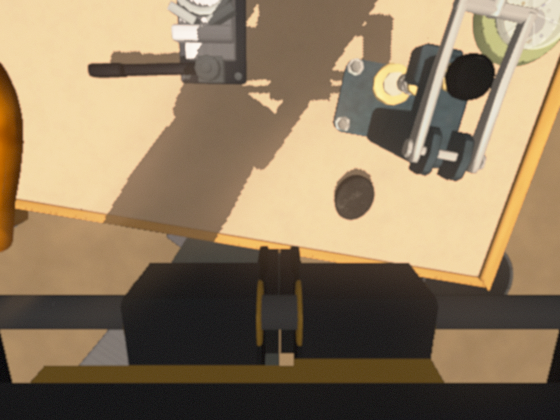

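The wrist view shows the vice running straight up the image, which confirms a yaw of about 0.69 rad. The pin is at (207,68), the paddle at (107,70), and a brown object intrudes at far left (0,170).

Run:
```python
from h import *
V=np.load('vice.npz')
s=robot.state(); i=robot.camera_info('wrist')
M=np.array(i['mount']); q=s['orientation']; Rt=Rot.from_quat([q[1],q[2],q[3],q[0]]).as_matrix(); Rw=Rt@M[:3,:3]; o=Rt@M[:3,3]+np.array(s['ee_pos'])
for u,v,z in((207,68,52),(242,82,12),(184,83,12),(92,70,50)):
    d=Rw@[(u-i['cx'])/i['fx'],(v-i['cy'])/i['fy'],1]; p=o+d*(z-o[2])/d[2]; print((V['R'].T@(p[:2]-V['o'])).round(1))
for n in('scene','side'):
    z=np.load(n+'0.npz');P=z['p'].astype(int);X=z['X'];m=(P[...,0]>90)&(P[...,0]-P[...,2]>70)&(P[...,1]<P[...,0]*.62)&(X[...,0]>0)&(X[...,0]<450)&(X[...,1]>200)&(X[...,1]<900)
    print(n,m.sum(),np.percentile(X[m],[2,50,98],axis=0).round())
```

```text
[-75.9  -1.5]
[-87.3 -31. ]
[-88.7  31.1]
[-78.1 109.9]
scene 7476 [[143. 333.  49.]
 [219. 416.  54.]
 [289. 498.  57.]]
side 3387 [[105. 320.  38.]
 [196. 391.  55.]
 [289. 485.  58.]]
```

```bash
python3 -m jog '[[[0.534,-0.654,0],[0,0,0],1],[[0.534,-0.654,0],[0,0,0],1],[[0.534,-0.654,0],[0,0,0],1],[[0.534,-0.654,0],[0,0,0],1],[[0.534,-0.654,0.4],[0,0,0],1],[[0.534,-0.654,0.4],[0,0,0],1]]'; python3 -c "
from h import *
units((-45,92,32))"
```

```text
t: 2.9
ee_pos: [397.5, 336.6, 146.2]
orientation: [0.001, 0.94, 0.341, -0.002]
force: [0.2, -0.9, 0.1]
opening: 0.3
gripper_force: 0.0
[396. 340.  32.] [0.005, -0.013, 0.457]
t 2.9 turn z -0.001 F [ 0.2 -0.9  0.1]
```

```bash
python3 -m jog '[[[0.005,-0.013,0.23],[0,0,0],1],[[0.005,-0.013,0.457],[0,0,0],1],[[0.005,-0.013,0.457],[0,0,0],1]]'
python3 - <<'E'
from h import *
P=[]
for th in np.arange(0,1.66,.15):
    d=6.5+9.5*np.cos(th)+15*np.sin(th); P.append((-74-92*np.sin(th)+d*np.cos(th),92*np.cos(th)+d*np.sin(th),32))
units(*P)
E
```

```text
t: 3.28
ee_pos: [393.0, 337.7, 30.0]
orientation: [0.002, 0.94, 0.341, -0.006]
force: [-0.5, -0.4, -0.1]
opening: 0.6
gripper_force: 0.0
[386. 331.  32.] [-0.038, 0.002, -0.007]
[376. 325.  32.] [-0.085, -0.005, -0.007]
[366. 317.  32.] [-0.134, -0.005, -0.006]
[358. 308.  32.] [-0.184, 0.001, -0.006]
[350. 297.  32.] [-0.234, 0.015, -0.005]
[344. 285.  32.] [-0.283, 0.036, -0.005]
[340. 272.  32.] [-0.33, 0.066, -0.004]
[338. 258.  32.] [-0.372, 0.103, -0.004]
[338. 244.  32.] [-0.41, 0.148, -0.003]
[340. 229.  32.] [-0.44, 0.199, -0.003]
[345. 215.  32.] [-0.462, 0.256, -0.003]
[353. 201.  32.] [-0.475, 0.317, -0.003]
t 3.275 turn z -0.002 F [-0.5 -0.4 -0.1]
```

```bash
python3 -m jog '[[[-0.038,0.002,0],[0,0,0],1],[[-0.085,-0.005,0],[0,0,0],1],[[-0.134,-0.005,0],[0,0,0],1],[[-0.184,0.001,0],[0,0,0],1],[[-0.234,0.015,0],[0,0,0],1],[[-0.283,0.036,0],[0,0,0],1],[[-0.33,0.066,0],[0,0,0],1],[[-0.372,0.103,0],[0,0,0],1],[[-0.41,0.148,0],[0,0,0],1],[[-0.44,0.199,0],[0,0,0],1],[[-0.455,0.23,0],[0,0,0],1],[[-0.455,0.23,0],[0,0,0],1]]'
python3 - <<'E'
from h import *
V=np.load('vice.npz'); s=robot.state(); print((V['R'].T@(s['ee_pos'][:2]-V['o'])).round(1), (V['R'].T@s['force'][:2]).round(1))
P=[]
for th in (1.5,1.6,1.65,1.7):
    d=6.5+9.5*np.cos(th)+15*np.sin(th); P.append((-74-92*np.sin(th)+d*np.cos(th),92*np.cos(th)+d*np.sin(th),32))
units(*P)
E
```

```text
t: 4.78
ee_pos: [346.1, 224.6, 35.2]
orientation: [-0.0, 0.94, 0.341, 0.0]
force: [0.0, 0.5, 0.3]
opening: 0.5
gripper_force: 0.0
[-157.1   35.8] [0.3 0.3]
[345. 215.  32.] [-0.028, 0.029, 0.013]
[350. 205.  32.] [-0.038, 0.069, 0.013]
[353. 201.  32.] [-0.041, 0.09, 0.013]
[356. 196.  32.] [-0.043, 0.111, 0.013]
t 4.775 turn z -0.0 F [0.  0.5 0.3]
```

```bash
python3 -m jog '[[[-0.028,0.029,0.01],[0,0,0],1],[[-0.035,0.05,0.01],[0,0,0],1],[[-0.038,0.069,0.01],[0,0,0],1],[[-0.038,0.08,0.01],[0,0,0],1],[[-0.038,0.085,0.01],[0,0,0],1]]'
python3 - <<'E'
from h import *
V=np.load('vice.npz'); s=robot.state(); print((V['R'].T@(s['ee_pos'][:2]-V['o'])).round(1), (V['R'].T@s['force'][:2]).round(1))
p,d,i,Rw,o=cam('side'); save('side1',p[150:300,150:350]);X=cloud(d,i,Rw,o)
m=(X[...,2]>30)&(X[...,2]<60)&(p.max(2)<70); l=(X[m][:,:2]-V['o'])@V['R']; k=(l[:,0]<-90)&(l[:,0]>-200)&(abs(l[:,1])<130);l=l[k];print(k.sum(),np.percentile(l,[2,50,98],axis=0).round())
E
```

```text
t: 5.4
ee_pos: [352.3, 202.7, 32.7]
orientation: [-0.0, 0.94, 0.342, 0.0]
force: [0.3, -0.4, -0.2]
opening: 0.7
gripper_force: 0.0
[-166.4   15. ] [-0.  -0.5]
10 [[-177.    6.]
 [-175.    8.]
 [-160.   21.]]
```

```bash
python3 -c "
import cv2;p=cv2.imread('pics/side1.png');cv2.imwrite('pics/side1b.png',cv2.resize(p,None,fx=3,fy=3))"
```

```text
(no output)
```

View pics/side1b.png

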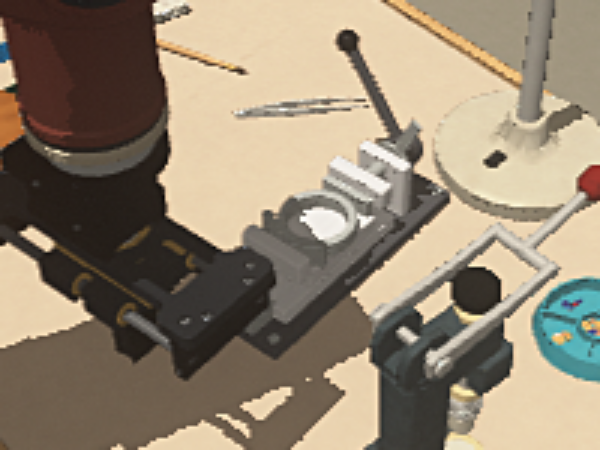

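The lever is hidden beneath the gripper here, and the ring lies loose in its seat. I'll push on until the stop is felt.

```bash
for k in 1 2 3; do python3 -m jog '[[[0,0.016,0],[0,0,0],1],[[0,0.016,0],[0,0,0],1]]' | egrep "ee_pos|force:|t:"; done
```

```text
t: 5.7
ee_pos: [354.8, 199.6, 32.6]
force: [0.5, -0.1, 0.7]
gripper_force: 0.0
t: 5.95
ee_pos: [357.3, 196.5, 32.6]
force: [-0.2, -0.4, 0.5]
gripper_force: 0.0
t: 6.2
ee_pos: [359.9, 193.4, 32.6]
force: [-0.2, 0.4, -0.1]
gripper_force: 0.0
```

```bash
python3 -m jog '[[[0,-0.05,-0.05],[0,0,0],1],[[-0.1,-0.05,-0.3],[0,0,0],1],[[-0.2,0,-0.5],[0,0,0],1],[[-0.2,0,-0.6],[0,0,0],1],[[-0.2,0,-0.6],[0,0,0],1]]'
python3 - <<'E'
from h import *
p,d,i,Rw,o=cam('wrist'); q,*_=cam('side'); save('w2',np.hstack([p,q[100:,100:350][:, :]] if False else [cv2.resize(p,(400,300)),cv2.resize(q[130:280,150:350],(400,300))]))
E
```

```text
t: 6.82
ee_pos: [322.8, 162.3, 185.6]
orientation: [0.0, 0.94, 0.342, 0.003]
force: [0.5, -0.4, -0.5]
opening: 0.2
gripper_force: 0.0
```

View pics/w2.png

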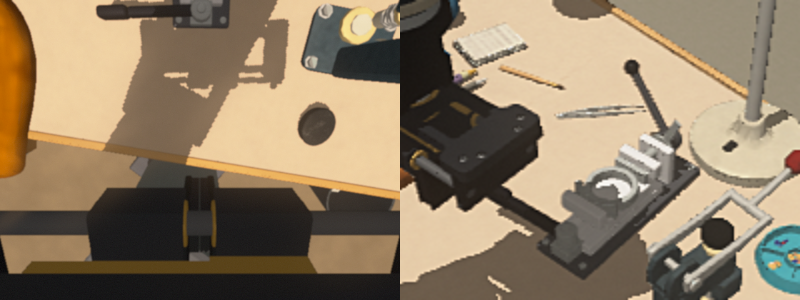

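The wrist inset shows the lever still at shut, with its end at (98,12) and the pin at (203,13), so the push missed. I'll go back and push in small steps, watching the force and finding the lever by depth.

```bash
cat >> h.py <<'E'
def vpos():
    V=np.load('vice.npz'); s=robot.state(); print('vice xyz',(V['R'].T@(s['ee_pos'][:2]-V['o'])).round(1),s['ee_pos'][2].round(1),'Fv',(V['R'].T@s['force'][:2]).round(1),s['force'][2].round(1))
def lever(n):
    V=np.load('vice.npz');p,d,i,Rw,o=cam(n);X=cloud(d,i,Rw,o).reshape(-1,3);l=np.c_[(X[:,:2]-V['o'])@V['R'],X[:,2]]
    r=np.hypot(l[:,0]+74,l[:,1]); m=(p.reshape(-1,3).max(1)<80)&(l[:,2]>25)&(l[:,2]<60)&(r>50)&(r<120)&(l[:,0]<-40); l=l[m]
    a=np.arctan2(-(l[:,0]+74),l[:,1]); print(n,m.sum(),'lever angle pct',np.percentile(a,[5,50,95]).round(2),'z',np.percentile(l[:,2],[5,95]).round()) if m.sum()>10 else print('few')
E
python3 - <<'E'
from h import *
lever('scene');lever('side');lever('wrist');vpos()
units((-45,92,130),(-45,92,32))
E
```

```text
scene 237 lever angle pct [-0.02  0.05  0.11] z [37. 53.]
side 159 lever angle pct [-0.02  0.09  0.13] z [34. 52.]
wrist 1556 lever angle pct [-0.02  0.05  0.11] z [44. 54.]
vice xyz [-217.4    3.9] 181.0 Fv [-0.4 -0.3] 0.5
[396. 340. 130.] [0.691, -0.351, 0.202]
[396. 340.  32.] [0.692, -0.35, 0.594]
t 7.075 turn z 0.002 F [-0.1 -0.5  0.5]
```

```bash
python3 -m jog '[[[0.23,-0.12,0],[0,0,0],1],[[0.46,-0.23,0],[0,0,0],1],[[0.692,-0.35,0],[0,0,0],1],[[0.692,-0.35,0.2],[0,0,0],1],[[0.692,-0.35,0.4],[0,0,0],1],[[0.692,-0.35,0.58],[0,0,0],1],[[0.692,-0.35,0.58],[0,0,0],1],[[0.692,-0.35,0.58],[0,0,0],1]]'|head -2; python3 -c "
from h import *
vpos();lever('scene')"
for k in 1 2 3; do python3 -m jog '[[[-0.03,0,0],[0,0,0],1],[[-0.05,0,0],[0,0,0],1]]' >/dev/null;python3 -c "
from h import *
vpos();lever('scene')"; done
```

```text
t: 8.07
ee_pos: [398.2, 340.0, 38.4]
vice xyz [-43.   90.9] 38.4 Fv [ 0.  -0.2] 1.4
scene 250 lever angle pct [-0.02  0.06  0.12] z [35. 53.]
vice xyz [-55.7  90.7] 39.0 Fv [-0.2 -0.7] 0.6
scene 249 lever angle pct [-0.02  0.05  0.11] z [36. 53.]
vice xyz [-69.2  90.9] 37.7 Fv [-1.  0.] 0.1
scene 54 lever angle pct [0.08 0.1  0.11] z [33. 51.]
vice xyz [-81.7  90.8] 37.5 Fv [-0.8 -0. ] 0.4
few
```

```bash
python3 -c "
from h import *
lever('side');lever('wrist')
p,*_=cam('scene'); q,*_=cam('side'); save('w3',np.hstack([cv2.resize(p[180:330,190:390],(400,300)),cv2.resize(q[130:280,150:350],(400,300))]))
"
```

```text
side 159 lever angle pct [-0.01  0.09  0.13] z [34. 52.]
wrist 3396 lever angle pct [-0.06 -0.02  0.07] z [36. 53.]
```

View pics/w3.png

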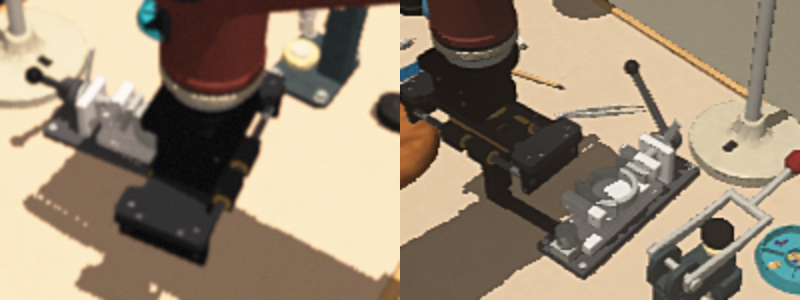

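The side half shows the lever still at about zero, and the gripper's finger appears at the lever's outer end at about (492,190). I'll project the TCP into the views to check where the fingers really are.

Run:
```python
from h import *
s=robot.state(); V=np.load('vice.npz'); e=np.array(s['ee_pos'])
for n in('scene','side'):
    i=robot.camera_info(n); 
    for w in (e,e+[0,0,19],e+[0,0,60]):
        c=np.array(i['R'])@w+i['t']; print(n,(c[:2]/c[2]*[i['fx'],i['fy']]+[i['cx'],i['cy']]).round(1),c[2].round())
p,d,i,Rw,o=cam('wrist'); c=Rw.T@(e-o); u=(c[:2]/c[2]*[i['fx'],i['fy']]+[i['cx'],i['cy']]);print('wrist TCP px',u.round(),c.round())
for z in (70,100):
  c=Rw.T@(e+[0,0,z]-o);print(z,(c[:2]/c[2]*[i['fx'],i['fy']]+[i['cx'],i['cy']]).round(),c[2].round())
X=cloud(d,i,Rw,o); L=np.concatenate([(X[...,:2]-V['o'])@V['R'],X[...,2:]],-1)
for v in range(20,300,20): print(v,[ (L[v,uu].round().astype(int).tolist(),int(p[v,uu].max())) for uu in (160,200,240,260,270,280,290)])
save('w4',p)
```

```text
scene [289.1 294.6] 788.0
scene [289.4 288.8] 774.0
scene [290.3 275.7] 745.0
side [200.5 230.6] 899.0
side [199.6 224.6] 886.0
side [197.5 210.9] 858.0
wrist TCP px [281. 247.] [  1.  22. 201.]
70 [283. 324.] 134.0
100 [284. 386.] 105.0
20 [([36, 157, 0], 251), ([36, 135, 0], 252), ([36, 113, 1], 145), ([36, 102, 0], 142), ([36, 97, 1], 145), ([36, 92, 0], 142), ([36, 86, -1], 142)]
40 [([26, 157, 1], 251), ([26, 136, 0], 251), ([25, 113, 2], 149), ([26, 103, 1], 143), ([26, 97, 1], 142), ([26, 92, 0], 141), ([26, 86, 0], 142)]
60 [([15, 158, 0], 252), ([15, 136, 1], 251), ([15, 114, 2], 147), ([15, 103, 1], 143), ([15, 97, 1], 143), ([15, 92, 0], 142), ([15, 86, 2], 139)]
80 [([5, 160, -1], 160), ([5, 137, 1], 250), ([5, 114, 1], 146), ([5, 103, 2], 145), ([5, 97, 0], 144), ([5, 92, 0], 142), ([5, 86, 2], 141)]
100 [([-6, 160, 0], 166), ([-6, 137, 0], 153), ([-6, 114, 1], 143), ([-6, 103, 0], 147), ([-6, 97, 0], 142), ([-6, 92, 0], 142), ([-6, 86, 0], 143)]
120 [([-17, 161, 0], 162), ([-17, 138, 1], 144), ([-17, 115, 1], 143), ([-17, 103, 1], 143), ([-17, 97, 0], 144), ([-17, 92, 2
[... 582 characters left out ...]
0], 142), ([-66, 98, 0], 138), ([-65, 91, 2], 141), ([-65, 85, 1], 143)]
220 [([-78, 166, 1], 251), ([-78, 141, 1], 161), ([-78, 116, 1], 142), ([-79, 104, 0], 143), ([-78, 98, 1], 141), ([-78, 91, 1], 139), ([-78, 85, 0], 140)]
240 [([-92, 168, 1], 251), ([-92, 142, 0], 160), ([-72, 111, 50], 49), ([-72, 101, 52], 37), ([-72, 96, 51], 34), ([-72, 92, 50], 37), ([-72, 87, 51], 34)]
260 [([-106, 169, 1], 252), ([-106, 143, 0], 148), ([-82, 112, 51], 65), ([-70, 100, 77], 31), ([-72, 96, 74], 34), ([-72, 92, 73], 53), ([-71, 87, 75], 26)]
280 [([-44, 120, 145], 86), ([-44, 110, 146], 49), ([-44, 101, 146], 38), ([-70, 99, 95], 77), ([-72, 96, 93], 26), ([-75, 92, 87], 61), ([-72, 88, 92], 28)]
```

View pics/w4.png

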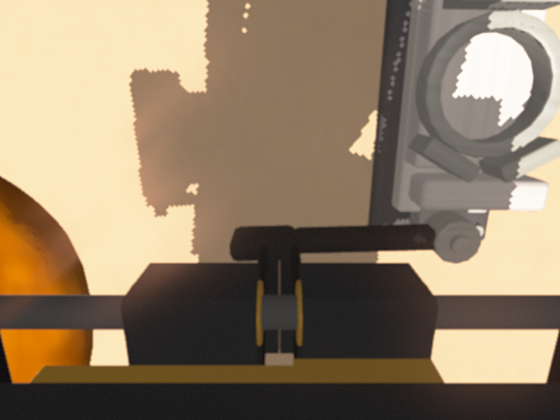

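The wrist view shows the finger strip at columns 265-297, rows 228-265, overlapping the lever at rows 228-260, with the lever still perpendicular. A short numeric depth profile will show whether the finger is above, in front of or inside the lever.

Run:
```python
from h import *
V=np.load('vice.npz')
p,d,i,Rw,o=cam('wrist'); vpos(); print(robot.state()['opening'])
X=cloud(d,i,Rw,o); L=np.concatenate([(X[...,:2]-V['o'])@V['R'],X[...,2:]],-1)
for v in range(222,272,4): print(v,[ (L[v,u][[0,2]].round(0).astype(int).tolist(),p[v,u].tolist()) for u in (250,270,276,288,294,310)])
```

```text
vice xyz [-80.9  90.8] 37.7 Fv [ 0.3 -0.9] -0.0
0.41605364692569685
222 [([-80, 0], [141, 116, 92]), ([-79, 1], [142, 116, 91]), ([-80, 0], [140, 117, 93]), ([-80, 1], [142, 119, 94]), ([-80, 0], [141, 116, 92]), ([-80, 1], [139, 117, 91])]
226 [([-83, 0], [98, 81, 65]), ([-71, 34], [71, 57, 45]), ([-71, 33], [70, 58, 47]), ([-70, 34], [61, 52, 42]), ([-82, 1], [139, 116, 92]), ([-82, 2], [120, 101, 80])]
230 [([-71, 39], [45, 37, 31]), ([-71, 39], [37, 32, 26]), ([-70, 40], [38, 34, 31]), ([-70, 41], [38, 29, 30]), ([-72, 35], [40, 36, 29]), ([-71, 39], [31, 27, 25])]
234 [([-71, 44], [44, 34, 30]), ([-70, 46], [34, 27, 25]), ([-70, 46], [38, 31, 29]), ([-70, 46], [35, 30, 26]), ([-72, 41], [32, 29, 24]), ([-71, 44], [34, 28, 25])]
238 [([-71, 50], [44, 34, 31]), ([-71, 50], [34, 29, 27]), ([-70, 51], [36, 30, 27]), ([-71, 51], [38, 32, 29]), ([-71, 49], [35, 31, 27]), ([-73, 46], [35, 32, 28])]
242 [([-73, 52], [43, 38, 34]), ([-72, 52], [37, 35, 29]), ([-73, 51], [32, 28, 26]), ([-72, 52], [37, 33, 32]), ([-73, 51], [35, 28, 24]), ([-75, 46], [34, 30, 29])]
246 [([-74, 52], [40, 3
[... 455 characters left out ...]
01, 1], [133, 110, 89])]
258 [([-80, 53], [32, 28, 27]), ([-72, 72], [35, 28, 27]), ([-72, 72], [36, 31, 28]), ([-72, 71], [30, 25, 25]), ([-71, 75], [27, 25, 22]), ([-104, 0], [139, 116, 90])]
262 [([-107, 0], [103, 86, 68]), ([-72, 75], [34, 32, 31]), ([-71, 77], [31, 27, 25]), ([-72, 76], [35, 31, 31]), ([-70, 79], [26, 23, 21]), ([-107, 1], [110, 91, 71])]
266 [([-43, 139], [35, 33, 30]), ([-72, 79], [31, 27, 28]), ([-72, 80], [31, 27, 26]), ([-72, 80], [34, 31, 30]), ([-70, 83], [21, 23, 19]), ([-44, 138], [32, 32, 29])]
270 [([-44, 140], [33, 31, 33]), ([-72, 83], [30, 28, 25]), ([-71, 84], [32, 28, 27]), ([-71, 84], [30, 28, 27]), ([-70, 87], [22, 19, 17]), ([-43, 141], [35, 30, 32])]
```

The depth profile shows the finger tip passing through the lever with no force, so pushing with the closed fist does not move it. I'll straddle the paddle and grip it instead, turning the tool 90°.

```bash
python3 -m jog '[[[0,0,-0.2],[0,0,0],0.4],[[0,0,-0.36],[0,0,-0.25],0.4],[[0,0,-0.36],[0,0,-0.5],0.4],[[0,0,-0.36],[0,0,-0.75],0.4],[[0,0,-0.36],[0,0,-1],0.4],[[0,0,-0.36],[0,0,-1],0.4]]' | head -1
python3 -m jog '[[[0,0,0],[0,0,-0.25],0.4],[[0,0,0],[0,0,-0.5],0.4],[[0,0,0],[0,0,-0.75],0.4],[[0,0,0],[0,0,-1],0.4],[[0,0,0],[0,0,-1],0.4]]'
python3 - <<'E'
from h import *
V=dict(np.load('vice.npz')); V['o']=V['o']+V['R']@[-1.5,0]; np.savez('vice.npz',**V)
vpos(); lever('side'); units((-75.5,94,32))
E
```

```text
t: 10.07
t: 10.7
ee_pos: [369.1, 315.6, 127.5]
orientation: [-0.0, 0.424, 0.906, -0.0]
force: [-0.2, -0.2, -0.4]
opening: 51.8
gripper_force: 0.0
vice xyz [-79.6  90.8] 127.5 Fv [-0.2 -0. ] -0.4
side 206 lever angle pct [-0.03  0.07  0.1 ] z [33. 53.]
[370. 321.  32.] [0.013, 0.016, 0.382]
t 10.75 turn z 1.999 F [ 0.3  0.1 -0.2]
```

```bash
python3 -m jog '[[[0.013,0.016,0.2],[0,0,0],0.4],[[0.013,0.016,0.38],[0,0,0],0.4],[[0.013,0.016,0.38],[0,0,0],0.4],[[0.013,0.016,0.38],[0,0,0],1],[[0.013,0.016,0.38],[0,0,0],1],[[0.013,0.016,0.38],[0,0,0],1],[[0.013,0.016,0.38],[0,0,0],1]]' 25
python3 - <<'E'
from h import *
vpos()
E
```

```text
t: 11.62
ee_pos: [370.6, 321.0, 33.5]
orientation: [0.0, 0.423, 0.906, 0.001]
force: [0.2, -0.6, -0.3]
opening: 20.2
gripper_force: 0.0
vice xyz [-75.  94.] 33.5 Fv [-0.2 -0.6] -0.3
```

```bash
python3 -m jog '[[[0,0,0],[0,0,0],1],[[0,0,0],[0,0,0],1],[[0,0,0],[0,0,0],1]]' 25
python3 - <<'E'
from h import *
vpos()
P=[]
for th in np.arange(0,1.62,.15): P.append((-75.5+1-94*np.sin(th),94*np.cos(th),33.5))
units(*P)
E
```

```text
t: 12.0
ee_pos: [369.9, 320.6, 32.5]
orientation: [-0.0, 0.423, 0.906, -0.0]
force: [1.4, -0.4, 0.7]
opening: 1.0
gripper_force: 0.0
vice xyz [-75.7  94.1] 32.5 Fv [ 0.8 -1.2] 0.7
[371. 321.  34.] [-0.0, 0.005, -0.004]
[361. 311.  34.] [-0.005, -0.051, -0.004]
[352. 300.  34.] [-0.017, -0.106, -0.004]
[346. 288.  34.] [-0.038, -0.159, -0.004]
[341. 275.  34.] [-0.066, -0.207, -0.004]
[338. 261.  34.] [-0.101, -0.251, -0.004]
[337. 247.  34.] [-0.142, -0.29, -0.004]
[339. 233.  34.] [-0.189, -0.321, -0.004]
[342. 219.  34.] [-0.24, -0.346, -0.004]
[348. 206.  34.] [-0.294, -0.362, -0.004]
[355. 194.  34.] [-0.349, -0.37, -0.004]
t 12.0 turn z 2.001 F [ 1.4 -0.4  0.7]
```

The fingers closed to 1 mm right through the 13 mm paddle, so there is no contact at all with the lever here. Before going on, I'll check whether the fingers feel anything, with a gentle touch on the bare bench beside the lever.

```bash
python3 -m jog '[[[0,-0.12,-0.1],[0,0,0],1],[[0,-0.24,-0.1],[0,0,0],1],[[0,-0.24,0],[0,0,0],1],[[0,-0.24,0.09],[0,0,0],1],[[0,-0.24,0.11],[0,0,0],1]]' |egrep "t:|ee_|force"
for k in 1 2 3; do python3 -m jog '[[[0,0,0.012],[0,0,0],1],[[0,0,0.012],[0,0,0],1]]'|egrep "ee_|force:"; done
python3 -c "
from h import *
lever('side');units((-100,94,60))"
```

```text
t: 12.62
ee_pos: [322.8, 281.3, 3.8]
force: [0.8, 0.7, 1.3]
gripper_force: 0.0
ee_pos: [324.5, 282.4, 2.6]
force: [0.1, -0.9, -0.1]
gripper_force: 0.0
ee_pos: [324.1, 282.1, -0.8]
force: [-0.3, 0.5, 0.1]
gripper_force: 0.0
ee_pos: [323.8, 281.9, -4.1]
force: [-0.4, 0.1, 0.3]
gripper_force: 0.0
side 263 lever angle pct [-0.02  0.1   0.7 ] z [30. 56.]
[351. 305.  60.] [-0.0, 0.143, -0.256]
t 13.425 turn z 2.001 F [ 0.5  0.6 -0.4]
```

The TCP reads z = -4 with no force at the bench, so there is no contact at the reported depth either. I'll try gripping the paddle deeper, with the TCP at 12 mm, which leaves the gripper body clear.

```bash
python3 -m jog '[[[0,0.05,-0.2],[0,0,0],0.4],[[0,0.12,-0.38],[0,0,0],0.4],[[0,0.24,-0.38],[0,0,0],0.4],[[0,0.24,-0.38],[0,0,0],0.4],[[0,0.24,-0.2],[0,0,0],0.4],[[0,0.24,-0.06],[0,0,0],0.4],[[0,0.24,-0.06],[0,0,0],0.4],[[0,0.24,-0.06],[0,0,0],1],[[0,0.24,-0.06],[0,0,0],1],[[0,0.24,-0.06],[0,0,0],1],[[0,0.24,-0.06],[0,0,0],1],[[0,0.24,-0.06],[0,0,0],1],[[0,0.24,-0.06],[0,0,0],1],[[0,0.24,-0.06],[0,0,0],1]]' 25
python3 -c "
from h import *
vpos();lever('side')"
```

```text
t: 15.18
ee_pos: [370.5, 321.0, 11.5]
orientation: [0.0, 0.423, 0.906, 0.0]
force: [1.3, 0.6, 1.6]
opening: 12.9
gripper_force: 25.0
vice xyz [-75.  94.] 11.5 Fv [ 1.4 -0.4] 1.6
side 233 lever angle pct [-0.12  0.07  0.18] z [35. 58.]
```

The paddle is now gripped (12.9 mm opening, 25 N), so the fingers make contact only some 20 mm above the reported tip. I'll carry the lever round the arc, with the tool turning along.

```bash
python3 -m jog '[[[-0.002,-0.038,0],[0,0,-0.127],1],[[-0.007,-0.075,0],[0,0,-0.255],1],[[-0.017,-0.111,0],[0,0,-0.382],1],[[-0.03,-0.146,0],[0,0,-0.509],1],[[-0.046,-0.18,0],[0,0,-0.637],1],[[-0.066,-0.212,0],[0,0,-0.764],1],[[-0.066,-0.212,0],[0,0,-0.764],1]]'
python3 -c "
from h import *
vpos();V=np.load('vice.npz')
units((-74.5-94*np.sin(.6),94*np.cos(.6),11.5));lever('side')"
```

```text
t: 16.1
ee_pos: [342.0, 273.6, 11.6]
orientation: [0.002, 0.136, 0.991, 0.0]
force: [6.6, -0.5, -2.5]
opening: 13.0
gripper_force: 25.0
vice xyz [-127.3   76. ] 11.6 Fv [ 4.8 -4.6] -2.5
[341. 275.  12.] [0.006, 0.003, 0.0]
t 16.1 turn z 2.767 F [ 6.6 -0.5 -2.5]
side 121 lever angle pct [0.54 0.67 0.7 ] z [33. 48.]
```

Working. On round to about 1.2, then to the stop.

```bash
python3 -m jog '[[[-0.002,-0.038,0],[0,0,-0.127],1],[[-0.007,-0.075,0],[0,0,-0.255],1],[[-0.017,-0.111,0],[0,0,-0.382],1],[[-0.03,-0.146,0],[0,0,-0.509],1],[[-0.046,-0.18,0],[0,0,-0.637],1],[[-0.066,-0.212,0],[0,0,-0.764],1],[[-0.066,-0.212,0],[0,0,-0.764],1]]' |egrep "ee_|force"
python3 -m jog '[[[-0.002,-0.038,0],[0,0,-0.127],1],[[-0.007,-0.075,0],[0,0,-0.255],1],[[-0.015,-0.105,0],[0,0,-0.36],1],[[-0.02,-0.125,0],[0,0,-0.43],1],[[-0.026,-0.14,0],[0,0,-0.5],1],[[-0.026,-0.14,0],[0,0,-0.5],1]]' 
python3 -c "
from h import *
vpos();lever('side')
units((-74.5-94*np.sin(1.6),94*np.cos(1.6),11.5))"
```

```text
ee_pos: [345.0, 219.2, 11.7]
force: [10.7, 5.6, -9.9]
gripper_force: 25.0
t: 17.77
ee_pos: [362.1, 189.9, 11.8]
orientation: [0.004, -0.351, 0.936, 0.002]
force: [10.2, 12.6, -10.2]
opening: 12.8
gripper_force: 25.0
vice xyz [-165.6   -1.1] 11.8 Fv [15.9  3.1] -10.2
side 143 lever angle pct [1.47 1.63 1.74] z [35. 55.]
[361. 187.  12.] [0.012, -0.006, 0.001]
t 17.825 turn z -3.973 F [  9.5  13.2 -10.6]
```

```bash
python3 -m jog '[[[0.01,-0.015,0],[0,0,-0.03],1],[[0.015,-0.025,0],[0,0,-0.06],1],[[0.015,-0.025,0],[0,0,-0.06],1]]' |egrep "ee_|force:"
python3 -c "
from h import *
vpos();lever('side');lever('wrist')"
```

```text
ee_pos: [361.6, 188.7, 12.0]
force: [2.9, 42.7, -9.8]
gripper_force: 25.3
vice xyz [-166.7   -1.7] 12.0 Fv [29.6 30.8] -9.8
side 152 lever angle pct [1.5  1.64 1.76] z [35. 56.]
wrist 3619 lever angle pct [1.47 1.58 1.7 ] z [39. 57.]
```

Stop reached. Release, rise, and look at the nut from a standoff.

```bash
python3 -m jog '[[[0.005,0.02,0],[0,0,0],0.4],[[0.005,0.02,0],[0,0,0],0.4],[[0.005,0.02,0],[0,0,0],0.4],[[0.005,0.02,-0.2],[0,0,0],0.4],[[0.005,0.02,-0.45],[0,0,0],1],[[0.005,0.02,-0.75],[0,0,0],1],[[-0.25,0.05,-0.76],[0,0,0],1],[[-0.5,0.08,-0.76],[0,0,0],1],[[-0.74,0.08,-0.76],[0,0,0.07],1],[[-0.74,0.08,-0.76],[0,0,0.07],1],[[-0.74,0.08,-0.76],[0,0,0.07],1]]'
cat >> h.py <<'E'
def nut(name='wrist',view=None):
    # arm plane x=107, pointer plane x=91 in the vice frame: dark ball and steel pointer by depth
    V=np.load('vice.npz');p,d,i,Rw,o=cam(name);X=cloud(d,i,Rw,o);L=np.concatenate([(X[...,:2]-V['o'])@V['R'],X[...,2:]],-1).reshape(-1,3)
    if view: save(view,p)
    g=p.reshape(-1,3).max(1); h=L[:,2]-50; r=np.hypot(L[:,1],h); a=-np.arctan2(L[:,1],h)
    def rep(t,m):
        if m.sum()<8: print(name,t,'few',m.sum()); return
        Q=L[m]; c=np.median(Q,0); print(name,t,m.sum(),'med',c.round(1),'ang',np.percentile(a[m],[5,50,95]).round(3))
    x=L[:,0]; ok=(h>0)&(abs(a)<1.1)
    rep('ball',ok&(x>92)&(x<122)&(r>88)&(r<112)&(g<110))
    rep('bar ',ok&(x>96)&(x<118)&(r>60)&(r<86)&(g<130))
    rep('ptr ',ok&(x>83)&(x<98)&(r>34)&(r<58)&(a>-.15)&(a<.7))
E
python3 - <<'E'
from h import *
vpos();nut('wrist','w5');nut('side');nut('scene');units((110,85,200))
E
```

```text
t: 19.68
ee_pos: [479.2, 322.1, 200.0]
orientation: [-0.001, -0.348, 0.937, -0.0]
force: [0.2, 0.3, -0.3]
opening: 1.1
gripper_force: 0.0
vice xyz [ 9.1 25.2] 200.0 Fv [0.4 0.1] -0.3
wrist ball few 0
wrist bar  few 0
wrist ptr  few 0
side ball 49 med [104.9  53.2 133.9] ang [-0.636 -0.569 -0.535]
side bar  44 med [106.3  40.3 110.3] ang [-0.628 -0.574 -0.54 ]
side ptr  30 med [ 90.9 -19.4  92. ] ang [0.328 0.428 0.525]
scene ball 72 med [105.7  61.8 134.2] ang [-0.706 -0.635 -0.562]
scene bar  25 med [104.4  42.2 108.2] ang [-0.695 -0.636 -0.58 ]
scene ptr  31 med [ 90.8 -16.2  92.6] ang [0.28  0.357 0.459]
[518. 433. 200.] [-0.407, 0.234, 0.008]
t 19.825 turn z -3.981 F [-0.4  0.3 -0. ]
```

View pics/w5.png

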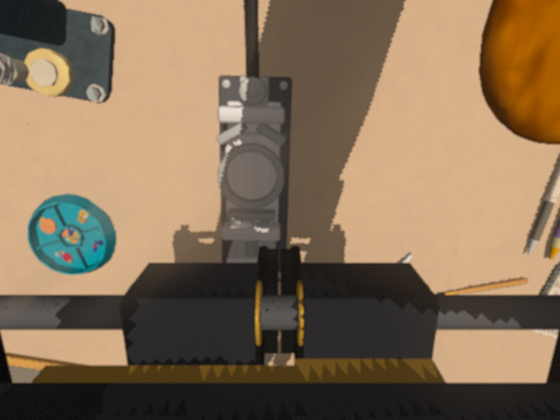

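The wrist view shows the lever open, pointing straight up the image from the pin at (253,90), with the ring in its seat at (250,175). The nut is hidden under the gripper. I'll move on to the pre-push place, checking that the lamp is clear.

```bash
python3 - <<'E'
import numpy as np
z=np.load('side0.npz')['X']
for u,v in((345,40),(340,100),(325,10),(228,45),(228,15)): print((u,v),z[v,u].round())
z=np.load('scene0.npz')['X']
for u,v in((178,60),(172,30),(100,38),(30,60)): print((u,v),z[v,u].round())
E
python3 -m jog '[[[-0.2,0.12,0],[0,0,0],1],[[-0.407,0.234,0],[0,0,0],1],[[-0.407,0.234,0],[0,0,0],1]]' |egrep "t:|ee_"
python3 - <<'E'
from h import *
vpos();nut('wrist');units((110,85,95),(110,74,95))
E
```

```text
(345, 40) [675. 377. 412.]
(340, 100) [683. 379. 291.]
(325, 10) [653. 437. 446.]
(228, 45) [497. 693. 295.]
(228, 15) [507. 741. 351.]
(178, 60) [672. 388. 374.]
(172, 30) [666. 391. 427.]
(100, 38) [613. 503. 455.]
(30, 60) [588. 594. 453.]
t: 20.2
ee_pos: [518.3, 435.7, 200.3]
vice xyz [111.9  87.3] 200.3 Fv [-0.6 -0.2] -0.5
wrist ball 496 med [107.1  58.8 136.1] ang [-0.669 -0.597 -0.546]
wrist bar  232 med [106.6  40.4 111.7] ang [-0.632 -0.574 -0.55 ]
wrist ptr  160 med [ 91.8 -16.7  95.2] ang [0.281 0.341 0.487]
[518. 433.  95.] [0.002, -0.005, 0.423]
[525. 424.  95.] [0.003, -0.049, 0.423]
t 20.25 turn z -3.979 F [ 0.1 -0.7 -0.2]
```

```bash
python3 -m jog '[[[0.032,0.043,0],[0,0,0],1],[[0.032,0.043,0.2],[0,0,0],1],[[0.032,0.043,0.384],[0,0,0],1],[[0.032,0.043,0.384],[0,0,0],1],[[0.032,-0.02,0.384],[0,0,0],1],[[0.032,-0.05,0.384],[0,0,0],1],[[0.032,-0.08,0.384],[0,0,0],1],[[0.032,-0.11,0.384],[0,0,0],1],[[0.032,-0.13,0.384],[0,0,0],1],[[0.032,-0.13,0.384],[0,0,0],1]]' |egrep "t:|ee_|force:"
python3 - <<'E'
from h import *
vpos();nut('wrist');nut('side')
E
```

```text
t: 21.5
ee_pos: [531.9, 410.5, 115.7]
force: [-27.2, 7.5, 35.0]
gripper_force: 17.6
vice xyz [106.2  59.2] 115.7 Fv [-16.1  23.2] 35.0
wrist ball 402 med [100.2  48.9 140.7] ang [-0.6   -0.493 -0.429]
wrist bar  448 med [105.1  31.9 116.7] ang [-0.509 -0.44  -0.407]
wrist ptr  342 med [ 91.2 -16.8  94.3] ang [0.275 0.356 0.487]
side ball 81 med [103.1  45.3 142.5] ang [-0.555 -0.458 -0.393]
side bar  45 med [105.7  31.1 116.6] ang [-0.494 -0.428 -0.384]
side ptr  33 med [ 91.  -18.8  91.2] ang [0.317 0.414 0.527]
```

The fist rode up on the ball: the contacting part of the fingers starts about 28 mm above the reported TCP. I'll back off, go lower and push again.

```bash
python3 -m jog '[[[0,0.06,0],[0,0,0],1],[[0,0.14,0],[0,0,0],1],[[-0.016,0.17,0.02],[0,0,0],1],[[-0.016,0.17,0.036],[0,0,0],1],[[-0.016,0.12,0.036],[0,0,0],1],[[-0.016,0.08,0.036],[0,0,0],1],[[-0.016,0.05,0.036],[0,0,0],1],[[-0.016,0.02,0.036],[0,0,0],1],[[-0.016,0,0.036],[0,0,0],1],[[-0.016,0,0.036],[0,0,0],1]]' |egrep "t:|ee_|force:"
python3 - <<'E'
from h import *
vpos();nut('wrist');nut('side')
E
```

```text
t: 22.85
ee_pos: [537.3, 407.2, 97.5]
force: [-2.4, 2.4, 3.6]
gripper_force: 2.0
vice xyz [108.2  53.2] 97.5 Fv [-0.3  3.4] 3.6
wrist ball 1099 med [ 98.1  53.9 134.8] ang [-0.668 -0.568 -0.466]
wrist bar  326 med [104.4  24.3 115. ] ang [-0.419 -0.355 -0.298]
wrist ptr  417 med [ 91.3 -16.9  94.3] ang [0.278 0.356 0.488]
side ball 142 med [ 99.9  44.2 141.9] ang [-0.636 -0.432 -0.291]
side bar  47 med [105.7  23.8 121.3] ang [-0.512 -0.323 -0.285]
side ptr  32 med [ 90.9 -19.2  92.3] ang [0.324 0.427 0.527]
```

```bash
python3 -m jog '[[[0,-0.025,0],[0,0,0],1],[[0,-0.05,0],[0,0,0],1],[[0,-0.075,0],[0,0,0],1],[[0,-0.1,0],[0,0,0],1],[[0,-0.125,0],[0,0,0],1],[[0,-0.15,0],[0,0,0],1],[[0,-0.17,0],[0,0,0],1],[[0,-0.185,0],[0,0,0],1],[[0,-0.185,0],[0,0,0],1]]' |egrep "t:|ee_|force:"
python3 - <<'E'
from h import *
vpos();nut('wrist');nut('side')
E
```

```text
t: 24.08
ee_pos: [567.1, 370.7, 95.6]
force: [-1.3, 0.5, 0.5]
gripper_force: 0.1
vice xyz [107.7   6.1] 95.6 Fv [-0.7  1.2] 0.5
wrist ball 999 med [ 97.7   7.7 149. ] ang [-0.143 -0.073 -0.007]
wrist bar  855 med [ 97.9   4.7 126. ] ang [-0.186 -0.06   0.149]
wrist ptr  386 med [ 91.1 -17.6  94.7] ang [0.284 0.377 0.491]
side ball 146 med [100.1  -5.  152. ] ang [-0.138  0.047  0.199]
side bar  88 med [102.7  -2.4 127.4] ang [-0.166  0.03   0.193]
side ptr  30 med [ 91.1 -18.7  91. ] ang [0.329 0.429 0.526]
```

```bash
python3 -m jog '[[[0,0.08,0],[0,0,0],1],[[0,0.08,-0.2],[0,0,0],1],[[0,0.04,-0.42],[0,0,0],1],[[0,-0.12,-0.42],[0,0,0],1],[[0,-0.12,-0.42],[0,0,0],1],[[0,-0.12,-0.42],[0,0,0],1]]' |egrep "t:|ee_|force:"
cat >> h.py <<'E'
def bins(name):
    V=np.load('vice.npz');p,d,i,Rw,o=cam(name);X=cloud(d,i,Rw,o);L=np.concatenate([(X[...,:2]-V['o'])@V['R'],X[...,2:]],-1).reshape(-1,3)
    h=L[:,2]-50; r=np.hypot(L[:,1],h); a=-np.arctan2(L[:,1],h); x=L[:,0]; ok=(h>0)&(abs(a)<.8)
    print(name,'cam at',(V['R'].T@(o[:2]-V['o'])).round())
    for t,x0,x1,rs in(('ptr',86,97,(34,40,46,52,57)),('arm',99,116,(60,68,76,84,92,100,108))):
        for r0,r1 in zip(rs,rs[1:]):
            m=ok&(x>x0)&(x<x1)&(r>r0)&(r<r1)
            if m.sum()>3: print(t,r0,m.sum(),'x',np.median(x[m]).round(1),'ang 5/50/95',np.percentile(a[m],[5,50,95]).round(3),'mid',np.percentile(a[m],[5,95]).mean().round(3))
E
python3 - <<'E'
from h import *
vpos();bins('wrist');bins('side');bins('scene')
E
```

```text
t: 24.92
ee_pos: [585.3, 349.5, 200.2]
force: [0.1, -0.0, -0.1]
gripper_force: 0.0
vice xyz [108.  -21.9] 200.2 Fv [ 0.1 -0.1] -0.1
wrist cam at [ 29. -22.]
ptr 34 23 x 91.3 ang 5/50/95 [0.269 0.339 0.478] mid 0.373
ptr 40 27 x 91.1 ang 5/50/95 [0.293 0.337 0.489] mid 0.391
ptr 46 28 x 91.2 ang 5/50/95 [0.311 0.363 0.485] mid 0.398
ptr 52 55 x 92.1 ang 5/50/95 [0.327 0.4   0.482] mid 0.405
arm 60 34 x 104.4 ang 5/50/95 [0.061 0.113 0.184] mid 0.122
arm 68 41 x 104.5 ang 5/50/95 [0.06  0.113 0.18 ] mid 0.12
arm 76 34 x 104.3 ang 5/50/95 [0.069 0.114 0.168] mid 0.119
arm 92 32 x 100.7 ang 5/50/95 [0.046 0.108 0.208] mid 0.127
arm 100 507 x 106.5 ang 5/50/95 [0.06  0.126 0.197] mid 0.128
side cam at [-482. -412.]
ptr 34 6 x 90.3 ang 5/50/95 [0.296 0.41  0.516] mid 0.406
ptr 40 10 x 90.7 ang 5/50/95 [0.316 0.43  0.527] mid 0.421
ptr 46 6 x 91.2 ang 5/50/95 [0.367 0.444 0.494] mid 0.431
ptr 52 9 x 90.7 ang 5/50/95 [0.349 0.415 0.484] mid 0.417
arm 60 14 x 104.4 ang 5/50/95 [0.079 0.164 0.218] mid 0.149
arm 68 11 x 105.8 ang 5/50/95 [0.132 0.171 0.202] mid 0.167
arm 76 12 x 104.0 ang 5/50/95 [0.093 0.148 0.195] mid 0.144
arm 84 10 x 104.9 ang 5/50/95 [0.13  0.17  0.197] mid 0.164
arm 92 10 x 101.7 ang 5/50/95 [0.137 0.177 0.219] mid 0.178
arm 100 38 x 104.5 ang 5/50/95 [0.08  0.151 0.211] mid 0.145
scene cam at [-231.  501.]
ptr 34 6 x 90.8 ang 5/50/95 [0.261 0.337 0.467] mid 0.364
ptr 40 8 x 90.9 ang 5/50/95 [0.301 0.377 0.489] mid 0.395
ptr 46 7 x 90.6 ang 5/50/95 [0.285 0.353 0.459] mid 0.372
ptr 52 8 x 90.7 ang 5/50/95 [0.316 0.362 0.458] mid 0.387
arm 60 16 x 105.4 ang 5/50/95 [0.04  0.074 0.136] mid 0.088
arm 68 15 x 105.2 ang 5/50/95 [0.06  0.08  0.152] mid 0.106
arm 76 16 x 105.1 ang 5/50/95 [0.071 0.093 0.149] mid 0.11
arm 84 14 x 105.9 ang 5/50/95 [0.081 0.098 0.136] mid 0.109
arm 92 16 x 104.6 ang 5/50/95 [0.037 0.061 0.133] mid 0.085
arm 100 46 x 105.5 ang 5/50/95 [0.051 0.095 0.171] mid 0.111
```

```bash
python3 -m jog '[[[0,0.21,0],[0,0,0],1],[[0,0.21,0.2],[0,0,0],1],[[0,0.21,0.418],[0,0,0],1],[[0,0.21,0.418],[0,0,0],1],[[0,0.16,0.418],[0,0,0],1],[[0,0.13,0.418],[0,0,0],1],[[0,0.105,0.418],[0,0,0],1],[[0,0.08,0.418],[0,0,0],1],[[0,0.06,0.418],[0,0,0],1],[[0,0.044,0.418],[0,0,0],1],[[0,0.044,0.418],[0,0,0],1]]' |egrep "t:|ee_|force:"
python3 -c "
from h import *
vpos()"
python3 -m jog '[[[0,0.08,0],[0,0,0],1],[[0,0.08,-0.2],[0,0,0],1],[[0,0.04,-0.42],[0,0,0],1],[[0,-0.08,-0.42],[0,0,0],1],[[0,-0.08,-0.42],[0,0,0],1],[[0,-0.08,-0.42],[0,0,0],1]]' |egrep "t:|ee_|force:"
python3 - <<'E'
from h import *
vpos();bins('wrist');bins('side');bins('scene')
p,d,i,Rw,o=cam('wrist');np.savez('w6.npz',p=p,d=d,Rw=Rw,o=o,k=[i['fx'],i['fy'],i['cx'],i['cy']])
E
```

```text
t: 26.45
ee_pos: [579.4, 356.8, 96.4]
force: [-0.5, 2.2, 1.5]
gripper_force: 1.1
vice xyz [108.2 -12.4] 96.4 Fv [1.1 2. ] 1.5
t: 27.2
ee_pos: [590.8, 342.3, 200.1]
force: [-0.9, -0.2, 0.1]
gripper_force: 0.0
vice xyz [107.7 -31. ] 200.1 Fv [-0.9  0.4] 0.1
wrist cam at [ 29. -31.]
ptr 34 22 x 91.2 ang 5/50/95 [0.271 0.341 0.498] mid 0.384
ptr 40 26 x 91.2 ang 5/50/95 [0.288 0.359 0.485] mid 0.386
ptr 46 27 x 91.1 ang 5/50/95 [0.302 0.353 0.469] mid 0.385
ptr 52 57 x 92.1 ang 5/50/95 [0.322 0.395 0.487] mid 0.404
arm 60 53 x 105.1 ang 5/50/95 [0.26  0.28  0.358] mid 0.309
arm 68 54 x 105.0 ang 5/50/95 [0.266 0.29  0.353] mid 0.31
arm 76 58 x 105.2 ang 5/50/95 [0.273 0.291 0.351] mid 0.312
arm 84 28 x 105.1 ang 5/50/95 [0.279 0.296 0.344] mid 0.311
arm 92 42 x 102.0 ang 5/50/95 [0.249 0.274 0.371] mid 0.31
arm 100 473 x 106.2 ang 5/50/95 [0.26  0.318 0.391] mid 0.326
side cam at [-482. -412.]
ptr 34 5 x 90.5 ang 5/50/95 [0.353 0.444 0.52 ] mid 0.436
ptr 40 10 x 90.3 ang 5/50/95 [0.312 0.398 0.511] mid 0.411
ptr 46 6 x 91.0 ang 5/50/95 [0.345 0.443 0.521] mid 0.433
ptr 52 9 x 91.9 ang 5/
[... 313 characters left out ...]
368 0.424] mid 0.355
arm 100 40 x 104.3 ang 5/50/95 [0.283 0.359 0.415] mid 0.349
scene cam at [-231.  501.]
ptr 34 8 x 91.0 ang 5/50/95 [0.253 0.322 0.471] mid 0.362
ptr 40 9 x 90.8 ang 5/50/95 [0.262 0.344 0.451] mid 0.356
ptr 46 7 x 90.8 ang 5/50/95 [0.337 0.368 0.442] mid 0.389
ptr 52 7 x 91.1 ang 5/50/95 [0.326 0.391 0.482] mid 0.404
arm 60 21 x 105.8 ang 5/50/95 [0.244 0.286 0.343] mid 0.294
arm 68 17 x 106.8 ang 5/50/95 [0.263 0.291 0.332] mid 0.298
arm 76 17 x 105.1 ang 5/50/95 [0.273 0.295 0.337] mid 0.305
arm 84 17 x 106.2 ang 5/50/95 [0.281 0.306 0.321] mid 0.301
arm 92 22 x 103.5 ang 5/50/95 [0.24  0.277 0.321] mid 0.28
arm 100 40 x 105.9 ang 5/50/95 [0.258 0.297 0.365] mid 0.312
```

```bash
python3 -m jog '[[[0,0.2,0],[0,0,0],1],[[0,0.2,0.2],[0,0,0],1],[[0,0.2,0.42],[0,0,0],1],[[0,0.2,0.42],[0,0,0],1],[[0,0.15,0.42],[0,0,0],1],[[0,0.11,0.42],[0,0,0],1],[[0,0.09,0.42],[0,0,0],1],[[0,0.07,0.42],[0,0,0],1],[[0,0.06,0.42],[0,0,0],1],[[0,0.05,0.42],[0,0,0],1],[[0,0.05,0.42],[0,0,0],1]]' |egrep "t:|ee_|force:"
python3 -c "
from h import *
vpos()"
python3 -m jog '[[[0,0.08,0],[0,0,0],1],[[0,0.08,-0.2],[0,0,0],1],[[0,0.04,-0.42],[0,0,0],1],[[0,-0.08,-0.42],[0,0,0],1],[[0,-0.08,-0.42],[0,0,0],1],[[0,-0.08,-0.42],[0,0,0],1]]' |egrep "t:|ee_|force:"
python3 - <<'E'
from h import *
vpos();bins('wrist');bins('side');bins('scene')
E
```

```text
t: 28.78
ee_pos: [584.2, 351.7, 96.7]
force: [-0.1, 3.1, 1.3]
gripper_force: 1.4
vice xyz [108.6 -19.5] 96.7 Fv [2.  2.5] 1.3
t: 29.52
ee_pos: [595.9, 336.6, 200.2]
force: [0.7, 0.4, -0.6]
gripper_force: 0.0
vice xyz [107.8 -38.5] 200.2 Fv [ 0.8 -0.2] -0.6
wrist cam at [ 29. -39.]
ptr 34 23 x 91.2 ang 5/50/95 [0.271 0.341 0.522] mid 0.397
ptr 40 24 x 91.2 ang 5/50/95 [0.29  0.354 0.485] mid 0.387
ptr 46 24 x 91.2 ang 5/50/95 [0.307 0.386 0.481] mid 0.394
ptr 52 58 x 92.1 ang 5/50/95 [0.324 0.403 0.487] mid 0.406
arm 60 57 x 105.4 ang 5/50/95 [0.34  0.362 0.43 ] mid 0.385
arm 68 61 x 105.5 ang 5/50/95 [0.35  0.368 0.435] mid 0.393
arm 76 69 x 105.3 ang 5/50/95 [0.359 0.375 0.435] mid 0.397
arm 84 39 x 105.4 ang 5/50/95 [0.365 0.377 0.421] mid 0.393
arm 92 54 x 103.2 ang 5/50/95 [0.335 0.353 0.442] mid 0.389
arm 100 451 x 106.3 ang 5/50/95 [0.344 0.401 0.47 ] mid 0.407
side cam at [-482. -412.]
ptr 34 8 x 91.6 ang 5/50/95 [0.324 0.419 0.525] mid 0.424
ptr 40 6 x 90.7 ang 5/50/95 [0.325 0.397 0.481] mid 0.403
ptr 46 6 x 89.9 ang 5/50/95 [0.344 0.447 0.52 ] mid 0.432
ptr 52 9 x 91.3 ang 
[... 315 characters left out ...]
444 0.495] mid 0.441
arm 100 42 x 104.0 ang 5/50/95 [0.361 0.432 0.492] mid 0.427
scene cam at [-231.  501.]
ptr 34 8 x 90.8 ang 5/50/95 [0.291 0.321 0.471] mid 0.381
ptr 40 9 x 90.8 ang 5/50/95 [0.273 0.354 0.523] mid 0.398
ptr 46 8 x 91.1 ang 5/50/95 [0.309 0.369 0.459] mid 0.384
ptr 52 7 x 91.4 ang 5/50/95 [0.281 0.397 0.492] mid 0.386
arm 60 18 x 105.9 ang 5/50/95 [0.333 0.362 0.411] mid 0.372
arm 68 20 x 105.9 ang 5/50/95 [0.324 0.384 0.435] mid 0.38
arm 76 15 x 104.8 ang 5/50/95 [0.362 0.378 0.42 ] mid 0.391
arm 84 19 x 106.3 ang 5/50/95 [0.364 0.39  0.413] mid 0.389
arm 92 25 x 105.7 ang 5/50/95 [0.335 0.357 0.44 ] mid 0.387
arm 100 33 x 105.8 ang 5/50/95 [0.348 0.384 0.436] mid 0.392
```

The arm and pointer agree within about 0.02 rad in all three cameras, and the pointer has not moved. Next I go back to the lever, grip the paddle and shut it.

```bash
python3 -m jog '[[[0.24,0.07,0],[0,0,0],1],[[0.48,0.145,0],[0,0,0],0.4],[[0.72,0.145,0],[0,0,0],0.4],[[0.97,0.145,0],[0,0,0],0.4],[[0.97,0.145,0],[0,0,0],0.4],[[0.97,0.145,0],[0,0,0],0.4]]' |egrep "t:|ee_|open"
python3 - <<'E'
from h import *
vpos();lever('wrist');lever('side');units((-166.5,-2,200),(-166.5,-2,12))
E
```

```text
t: 30.42
ee_pos: [390.3, 205.8, 202.2]
opening: 42.7
vice xyz [-133.7   -7.1] 202.2 Fv [-0.8 -0.5] 0.6
wrist 430 lever angle pct [1.49 1.55 1.62] z [45. 53.]
side 275 lever angle pct [1.53 1.63 1.66] z [34. 53.]
[362. 189. 200.] [0.134, 0.023, 0.008]
[362. 189.  12.] [0.134, 0.023, 0.76]
t 30.525 turn z -3.98 F [ 0.9 -0.2  0.7]
```

```bash
python3 -m jog '[[[0.134,0.023,0],[0,0,0],0.4],[[0.134,0.023,0.25],[0,0,0],0.4],[[0.134,0.023,0.5],[0,0,0],0.4],[[0.134,0.023,0.76],[0,0,0],0.4],[[0.134,0.023,0.76],[0,0,0],0.4],[[0.134,0.023,0.76],[0,0,0],0.4],[[0.134,0.023,0.76],[0,0,0],1],[[0.134,0.023,0.76],[0,0,0],1],[[0.134,0.023,0.76],[0,0,0],1],[[0.134,0.023,0.76],[0,0,0],1],[[0.134,0.023,0.76],[0,0,0],1],[[0.134,0.023,0.76],[0,0,0],1],[[0.134,0.023,0.76],[0,0,0],1]]' 25
python3 -c "
from h import *
vpos()"
```

```text
t: 32.15
ee_pos: [360.3, 188.5, 11.8]
orientation: [-0.0, -0.348, 0.937, 0.001]
force: [-4.9, 5.1, 4.6]
opening: 12.8
gripper_force: 25.0
vice xyz [-167.8   -1. ] 11.8 Fv [-0.5  7.1] 4.6
```

```bash
python3 -m jog '[[[-0.002,0.038,0],[0,0,0.127],1],[[-0.007,0.075,0],[0,0,0.255],1],[[-0.017,0.11,0],[0,0,0.382],1],[[-0.03,0.145,0],[0,0,0.509],1],[[-0.046,0.179,0],[0,0,0.637],1],[[-0.065,0.21,0],[0,0,0.764],1],[[-0.065,0.21,0],[0,0,0.764],1]]' |egrep "ee_|force|open"
python3 -m jog '[[[-0.002,0.038,0],[0,0,0.127],1],[[-0.007,0.075,0],[0,0,0.255],1],[[-0.017,0.11,0],[0,0,0.382],1],[[-0.03,0.145,0],[0,0,0.509],1],[[-0.046,0.179,0],[0,0,0.637],1],[[-0.065,0.21,0],[0,0,0.764],1],[[-0.065,0.21,0],[0,0,0.764],1]]' |egrep "ee_|force|open"
python3 -c "
from h import *
vpos();lever('side');units((-75,94,12))"
```

```text
ee_pos: [337.6, 239.3, 11.7]
force: [-5.2, 4.1, 6.3]
opening: 12.9
gripper_force: 25.1
ee_pos: [347.3, 294.5, 11.7]
force: [-8.9, 10.3, 5.9]
opening: 12.8
gripper_force: 25.0
vice xyz [-109.8   88.7] 11.7 Fv [-0.2 13.6] 5.9
side 205 lever angle pct [0.28 0.44 0.56] z [35. 55.]
[371. 321.  12.] [-0.033, 0.137, -0.001]
t 33.95 turn z 2.492 F [-8.9 10.2  5.9]
```

```bash
python3 -m jog '[[[-0.001,0.038,0],[0,0,0.127],1],[[-0.005,0.075,0],[0,0,0.255],1],[[-0.013,0.105,0],[0,0,0.36],1],[[-0.02,0.125,0],[0,0,0.43],1],[[-0.025,0.138,0],[0,0,0.48],1],[[-0.025,0.138,0],[0,0,0.48],1]]' |egrep "ee_|force|open"
python3 -c "
from h import *
vpos();lever('side')"
python3 -m jog '[[[0,0.01,0],[0,0,0.02],1],[[0,0.02,0],[0,0,0.04],1],[[0,0.02,0],[0,0,0.04],1]]' |egrep "t:|ee_|force|open"
python3 -c "
from h import *
vpos();lever('side')"
```

```text
ee_pos: [369.2, 322.8, 11.9]
force: [-7.3, 13.9, 2.1]
opening: 12.7
gripper_force: 25.0
vice xyz [-74.8  96.3] 11.9 Fv [ 3.3 15.4] 2.1
side 232 lever angle pct [-0.12  0.07  0.18] z [36. 58.]
t: 35.12
ee_pos: [372.0, 325.2, 11.8]
force: [-11.4, 9.9, 7.6]
opening: 12.6
gripper_force: 25.0
vice xyz [-71.2  96.4] 11.8 Fv [-2.4 14.9] 7.6
side 224 lever angle pct [-0.16  0.03  0.14] z [36. 56.]
```

```bash
for k in 1 2; do python3 -m jog '[[[0.0,0.012,0],[0,0,0.02],1],[[0,0.02,0],[0,0,0.03],1],[[0,0.02,0],[0,0,0.03],1]]' |egrep "t:|open"
python3 -c "
from h import *
vpos()"; done; python3 -c "
from h import *
lever('side')"
```

```text
t: 35.55
opening: 12.7
vice xyz [-71.1  96.3] 11.2 Fv [-18.7  13.3] 22.3
t: 35.92
opening: 13.1
vice xyz [-71.   95.7] 9.9 Fv [-30.7   9.7] 29.9
side 234 lever angle pct [-0.17  0.03  0.14] z [35. 57.]
```

```bash
python3 -m jog '[[[0,-0.02,0],[0,0,-0.03],1],[[0,-0.026,0],[0,0,-0.04],0.4],[[0,-0.026,0],[0,0,-0.04],0.4],[[0,-0.026,0],[0,0,-0.04],0.4],[[0,-0.026,-0.15],[0,0,-0.04],0.4],[[0,-0.026,-0.4],[0,0,-0.04],0.4],[[-0.1,-0.25,-0.8],[0,0,-0.04],0.4],[[-0.3,-0.5,-0.8],[0,0,-0.04],0.4],[[-0.5,-0.7,-0.8],[0,0,-0.04],0.4],[[-0.5,-0.7,-0.8],[0,0,-0.04],0.4],[[-0.5,-0.7,-0.8],[0,0,-0.04],0.4]]'
python3 - <<'E'
from h import *
V=np.load('vice.npz');vpos()
for n in('side','scene'): lever(n);bins(n)
def ring(n):
    z,d,i,Rw,o=cam(n);X=cloud(d,i,Rw,o).reshape(-1,3);L=np.c_[(X[:,:2]-V['o'])@V['R'],X[:,2]]
    return L[(abs(L[:,0])<36)&(abs(L[:,1])<36)&(L[:,2]>54)&(L[:,2]<62)]
for n in('side','scene'):
    Q=ring(n);A=np.c_[Q[:,:2],np.ones(len(Q))];c=np.linalg.lstsq(A,Q[:,2],rcond=None)[0];print(n,len(Q),'plane',c.round(3),Q.mean(0).round(1),Q.min(0).round(),Q.max(0).round())
E
```

```text
t: 37.35
ee_pos: [315.2, 122.1, 213.2]
orientation: [0.002, 0.444, 0.896, 0.001]
force: [-0.3, 0.7, 0.7]
opening: 52.2
gripper_force: 0.0
vice xyz [-245.  -23.] 213.2 Fv [0.2 0.7] 0.7
side 189 lever angle pct [-0.07  0.03  0.06] z [35. 53.]
side cam at [-482. -412.]
ptr 34 8 x 90.5 ang 5/50/95 [0.321 0.397 0.511] mid 0.416
ptr 40 6 x 90.7 ang 5/50/95 [0.316 0.432 0.517] mid 0.416
ptr 46 10 x 90.9 ang 5/50/95 [0.345 0.443 0.513] mid 0.429
ptr 52 7 x 91.0 ang 5/50/95 [0.37  0.436 0.49 ] mid 0.43
arm 60 9 x 103.7 ang 5/50/95 [0.37  0.418 0.483] mid 0.427
arm 68 10 x 104.2 ang 5/50/95 [0.384 0.444 0.493] mid 0.438
arm 76 13 x 103.6 ang 5/50/95 [0.38  0.425 0.478] mid 0.429
arm 84 7 x 104.4 ang 5/50/95 [0.383 0.451 0.483] mid 0.433
arm 92 12 x 101.1 ang 5/50/95 [0.375 0.443 0.496] mid 0.436
arm 100 39 x 105.6 ang 5/50/95 [0.355 0.433 0.493] mid 0.424
scene 231 lever angle pct [-0.07 -0.    0.05] z [38. 53.]
scene cam at [-231.  501.]
ptr 34 9 x 90.9 ang 5/50/95 [0.262 0.339 0.481] mid 0.371
ptr 40 8 x 90.9 ang 5/50/95 [0.321 0.38  0.496] mid 0.408
ptr 46 7 x 91.0 ang 5/50/95 [0.298 0.321 0.468] mid 0.383
ptr 52 7 x 91.0 ang 5/50/95 [0.32  0.385 0.497] mid 0.409
arm 60 19 x 105.4 ang 5/50/95 [0.328 0.363 0.418] mid 0.373
arm 68 17 x 106.0 ang 5/50/95 [0.345 0.375 0.443] mid 0.394
arm 76 18 x 105.9 ang 5/50/95 [0.363 0.382 0.422] mid 0.393
arm 84 18 x 105.9 ang 5/50/95 [0.372 0.39  0.42 ] mid 0.396
arm 92 22 x 104.9 ang 5/50/95 [0.339 0.363 0.403] mid 0.371
arm 100 35 x 106.1 ang 5/50/95 [0.334 0.387 0.447] mid 0.39
side 249 plane [ 2.0000e-03 -2.0000e-03  5.8158e+01] [ 6.5 -2.2 58.2] [-34. -31.  54.] [36. 28. 62.]
scene 341 plane [1.300e-02 0.000e+00 5.781e+01] [ 4.3  2.2 57.9] [-36. -30.  54.] [36. 31. 62.]
```

Lever fully shut, arm in line with the pointer, ring flat with its top at 58 mm, and the robot clear of everything.

```bash
python3 -c "
from station import robot
print(robot.job_done())"
```

```text
the job is handed in; nothing more can be done
None
```

The job is handed in at about 37.5 s of the 64 s allowed: the lever was opened to its stop, the nut arm set to the pointer (within about 0.02 rad), and the lever swung back to its stop. The ring lies flat; I did not test the clamping itself, and the bystanders were neither touched knowingly nor measured again.

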